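# Uncover the pots of an indexing filling dial

### The arm

A 7-joint arm with a two-finger parallel gripper is mounted at the origin on a cart in front of the work surface, level with it; the furniture and walls round the work are solid. World frame = base frame: x ahead of the robot, y to its left, z up, the work surface at z = 0. Lengths are in m, angles in rad, forces in N, time in s.
With the tool pointing down it reaches from about 0.425 to 1.025 m from the base axis. Payload 9.4 kg.
Tool frame: the origin (TCP) lies midway between the tips of the shut fingers; the grasp point (between the pads) lies tcp_to_grasp behind it (tcp_to_grasp is the distance from the TCP to the grasp point, in m); z points along the fingers, y is the line along which they close (so a half turn about z gives the same grasp; the last joint's range is limited). The gripper opens to 85 mm and grips with 20 to 120 N. Pads are 22 mm wide; open, the fingers measure 114 mm over their backs; the gripper's body (76 mm by 85 mm) begins 54 mm behind the grasp point. The pads swing forward as they close: fully open they stand 13 mm farther back than shut.
Start: joints at [-1.324, 0.599, -0.003, 1.599, 0.002, 0.943, -0.08], TCP at [0.231, 0.687, 0.231] pointing down, gripper open.
Joint ranges: [-2.57, 2.57], [-0.35, 1.97], [-1.29, 1.29], [0.11, 2.56], [-1.05, 4.19], [0.11, 1.86], [-2.63, 2.63]. Speed limits (rad/s): [2.22, 2.22, 3.01, 3.01, 3.14, 3.14, 3.14].

### API

Orientations are given as [roll, pitch, yaw] about the fixed x, y, z axes, in that order (R = Rz(yaw) Ry(pitch) Rx(roll)).
In Python, from station import * gives the robot as it stands.
- The arm moves only by the tool jog_arm, never from a script. Its argument "moves" is a list of rows, each a list of 2 entries, a list of its own where there are three numbers: the shift along the tool's x, y, z in cm, then the turn about the tool's z in degrees. A call has 1 to 12 rows; each row shifts and turns the commanded pose from where the row before left it, along the tool's axes as they then stand; what a row does not reach is not made up. A row lasts 1/10 s, in which the tool goes at most 50 mm and 8.59 degrees, less where a joint would pass 70% of its speed; a pose out of reach is approached as far as the arm can. A call with a gripper value outside its range is refused whole. "fingers" is the opening, from 0 (shut) to 1 (fully open), set as the call begins (left out, the last holds). The fingers move at their own pace and stop on an object; "grip_force" is the grip in N (left out, the last holds). Time passes only in rows, so rows that do not move let the fingers close. It gives the time, the measured TCP pose, the force, the opening and the grip force at its end, in the units of the state.
- get_state(): the state, without advancing time (a new reading comes with each control period).
- camera(name): name is "scene" or "top" or "wrist"; returns the picture (400x640x3 uint8, red, green, blue); there is no depth.
- get_calibration(name): a dict with "K" (3x3 intrinsics, pixels), "T" (4x4, takes a point from camera to world coordinates). Camera axes: x right, y down, z forward; pixel columns grow to the right and rows downward; lengths in m; the calibration is good to about 2 mm. A picture is of the moment at which its call begins: read the wrist's pose just before it. get_calibration takes no time and is no camera call; for the wrist camera it gives the pose at the moment of the call.
- hand_in(): hands the job in; it is judged then, once.
Trained networks look in the newest picture that a camera, given by its name, has taken for a name from the list of things; names that differ only in an ending like _2 or _b are one class to them, and where a whole thing is asked for, a point or a joint stands for the part that bears it (a point fixed in the world has none). Each returns a list of dicts, best first, with "conf" (0 to 1); they miss things now and then, are a little off and sometimes report something else, mostly with a low value. They report only what shows in the picture. A call takes as long as a camera call. They do not tell look-alikes from the thing itself.
- find_in(camera, label): "extent" ([left, top, right, bottom] in pixels, round what is visible of it).
- mark_of(camera, label): "at" ([column, row] in pixels: a listed point, or the origin of a listed thing).
The state is a dict: "clock": time; "joints": joint angles; "qvel": joint speeds; "effort": joint torques, N m; "eef_pos": TCP position; "eef_rot": TCP orientation; "wrist_force": force on the tool from outside, world axes, zero at the start; "ft_torque": the same for the moment, N m; "finger_gap": opening from 0.0 (shut) to 1.0 (fully open); "finger_force": force on a finger pad.
Only numpy, scipy, OpenCV 4.12 (cv2) and the standard library are available. Lean on these libraries where they do the work, as an engineer would, in place of code of your own. Each camera call takes 0.05 s, during which the arm holds its last target. There are 200 camera calls.

### The job

Get the filling dial ready: take the loose lid off every covered pot and stand the lids side by side, knob up, flat on the floor of the grey tray. A lid can only come out through the open bay of the clear guard, so for each covered pot pull up the spring plunger, swing the dial by it until that pot is in the bay, and let the plunger drop into its notch before you lift the lid, keeping the dial locked while you lift. Finally bring the dial back to the notch it started in and leave it locked there, without disturbing the jar, the tape roll and the rubber stamp standing nearby.

Things in the scene. Friction and masses are not known exactly. Their poses are not given: they have to be found in the camera images.
- carousel: fixed frame of the filling dial. Origin: on the dial's vertical axis at worktop height; z up; x points from the axis through the middle of the open bay. The dial (disc of 115 mm radius) carries four white open pots, 64 mm across, rims 75 mm above the worktop, centres 80 mm from the axis. The plunger stands outside the guard on a radial arm, 155 mm from the axis
- bay (a point): fixed point in the middle of the open bay, at pot-rim height (80 mm from the dial's axis, 75 mm above the worktop). The clear guard, a disc of 105 mm radius, underside 122 and top 127 mm above the worktop (centre nut to 133), covers the dial; its only gap is this bay, 50 mm to each side of the carousel's x axis, from 25 mm off the dial's axis outward
- dial (a joint): angle of the dial in rad, growing anticlockwise seen from above, 0 at the start. The notches are at 0, 1.047, 2.094 and 3.142; in them pot 0, 1, 2 and 3 respectively is in the bay. It turns from -0.03 to 3.17, only with the plunger up, with slight friction. The plunger stands at angle dial + 1.571 from the carousel's x axis, anticlockwise
- plunger (a joint): height of the spring plunger in m: 0 down in a notch (dial locked, 0.01 rad of play), 0.011 when its pin rests on the steel segment between notches, 0.017 fully up. The spring pushes down with 4 N at 0 and 8 N at 0.017. The round-ended pin drops in when released within about 2 mm of a notch or slid over it
- knob_top (a point): centre of the top face of the plunger's upright black pull knob, 26 mm across and 38 mm high; 108 mm above the worktop when the plunger is down; moves with plunger and dial. The knob spins freely about its vertical axis, so the hand need not turn with the dial. Grip it from above
- lid_0: loose round lid of pot 0, may be absent: aluminium flange 70 mm across, 5 mm thick; below it a plug 50 mm across, 10 mm deep; on it an upright black knob 22 mm across, 32 mm high; about 90 g. Origin: centre of the plug's underside, z up through the knob (flange at 10 to 15 mm, knob at 15 to 47 mm). On its pot the origin is 65 mm above the worktop; in the tray it rests on its plug
- lid_1: loose round lid of pot 1, may be absent: aluminium flange 70 mm across, 5 mm thick; below it a plug 50 mm across, 10 mm deep; on it an upright black knob 22 mm across, 32 mm high; about 90 g. Origin: centre of the plug's underside, z up through the knob (flange at 10 to 15 mm, knob at 15 to 47 mm). On its pot the origin is 65 mm above the worktop; in the tray it rests on its plug
- lid_2: loose round lid of pot 2, may be absent: aluminium flange 70 mm across, 5 mm thick; below it a plug 50 mm across, 10 mm deep; on it an upright black knob 22 mm across, 32 mm high; about 90 g. Origin: centre of the plug's underside, z up through the knob (flange at 10 to 15 mm, knob at 15 to 47 mm). On its pot the origin is 65 mm above the worktop; in the tray it rests on its plug
- lid_3: loose round lid of pot 3, may be absent: aluminium flange 70 mm across, 5 mm thick; below it a plug 50 mm across, 10 mm deep; on it an upright black knob 22 mm across, 32 mm high; about 90 g. Origin: centre of the plug's underside, z up through the knob (flange at 10 to 15 mm, knob at 15 to 47 mm). On its pot the origin is 65 mm above the worktop; in the tray it rests on its plug
- tray: loose shallow grey tray, 180 x 180 mm outside, walls 4 mm thick and 18 mm high, floor 4 mm thick, with room for four lids in two rows of two. Origin: centre of its underside, x and y along its sides
- closed_jar: a capped, filled jar, 86 mm wide and 94 mm high, standing on the worktop; leave it alone. Origin: centre of its underside, z up
- tape: a roll of tape, 92 mm wide and 24 mm high, lying flat on the worktop; leave it alone. Origin: centre of its underside, z up
- rubber_stamp: a rubber stamp with a wooden handle, 30 x 56 mm and 88 mm high, standing on the worktop; leave it alone. Origin: centre of its underside
Not all that is in view belongs to the job. Leave any blue or purple look-alike of the lid_0 alone.

How it is judged:
By the outcome, as a careful person would: the job done as asked, in the order asked, and still so for the second after the job is handed in, with the robot touching nothing.
Of lid_0, lid_1, lid_2, lid_3 only 3 to 4 are there at a start; the rules pass over those that are not, and their reading is None.
At some moment in a run one of tray may be knocked a few centimetres aside while the robot is not near it.
Once in a run the grip may slacken for a moment while it holds something.
It also fails if it takes over 210 s, if anything falls off the work surface, if the arm or the gripper's body presses on something with over 40 N, if the wrist force passes 120 N, or if a joint passes its speed limit or range.

## Working session

There is one attempt and no reset: what is moved stays moved. The work goes in short steps, Python scripts to look and compute and a tool call to move; the robot and the scene stay as the last step left them, time stands still between calls to the robot, and variables do not carry over. Pictures are saved under pics/ and viewed, at most 14 in all, crops included, and the job is handed in when it is done.

Besides the shell and the picture viewer there is one more tool, called after ">>>" by a JSON object that holds its "name" and its "arguments". jog_arm: Moves the arm, as the interface text tells. Its arguments: {"type":"object","properties":{"moves":{"type":"array"},"fingers":{"type":"number"},"grip_force":{"type":"number"}},"required":["moves"]}

```bash
ls; mkdir -p pics; cat > h.py <<'E'
from station import *
import numpy as np, cv2
def snap(n,f):
    im=camera(n); cv2.imwrite('pics/'+f,im[:,:,::-1]); return im
def ray(n,px,cal=None):
    c=cal or get_calibration(n); K,T=np.array(c['K']),np.array(c['T'])
    d=T[:3,:3]@np.linalg.solve(K,[px[0],px[1],1]); return T[:3,3],d/np.linalg.norm(d)
def onz(n,px,z,cal=None):
    o,d=ray(n,px,cal); return o+d*(z-o[2])/d[2]
def tri(*rays):
    A=0;b=0
    for o,d in rays:
        P=np.eye(3)-np.outer(d,d); A=A+P; b=b+P@o
    p=np.linalg.solve(A,b); return p,[float(np.linalg.norm((np.eye(3)-np.outer(d,d))@(p-o))) for o,d in rays]
E
python3 - <<'E'
from h import *
np.set_printoptions(precision=4,suppress=True)
print(get_state())
for n in('scene','top'):
    snap(n,n+'0.png'); c=get_calibration(n); print(n,np.array(c['T']),np.array(c['K']))
    for l in ['carousel','bay','knob_top','lid_0','tray','closed_jar','tape','rubber_stamp']:
        for r in mark_of(n,l)[:5]: print(l,np.round(r['at'],1),round(r['conf'],2), end='; ')
        print()
E
```

```text
pics
{'clock': 0.0, 'joints': array([-1.3237,  0.6001, -0.0025,  1.6001,  0.0018,  0.9429, -0.0798]), 'qvel': array([ 0.0008,  0.0005,  0.001 , -0.0017,  0.0001,  0.0009, -0.0001]), 'effort': array([ -0.0003, -77.6449,   1.565 , -25.801 ,   0.0123,   0.0089,
        -0.    ]), 'eef_pos': array([0.2305, 0.6869, 0.2304]), 'eef_rot': array([-3.14  ,  0.0001,  2.8179]), 'wrist_force': array([ 0.1404, -0.048 , -0.4992]), 'ft_torque': array([ 0.0054, -0.0131,  0.0166]), 'finger_force': 0.0, 'finger_gap': 1.0048677146761662}
scene [[ 0.7266 -0.3997  0.5588 -0.1519]
 [-0.687  -0.4147  0.5967 -0.8135]
 [-0.0068 -0.8175 -0.5759  0.8787]
 [ 0.      0.      0.      1.    ]] [[520.1415   0.     305.5968]
 [  0.     520.1415 204.3523]
 [  0.       0.       1.    ]]
carousel [277.3 219.3] 0.76; carousel [375.7 325.6] 0.48; 
bay [300.  187.3] 0.69; bay [239.9 166.6] 0.62; 
knob_top [241.7 165. ] 0.55; 
lid_0 [367.1 243.1] 0.96; lid_0 [317.6 176.6] 0.72; lid_0 [298.5 187.3] 0.62; lid_0 [305.  204.9] 0.62; lid_0 [252.3 206.8] 0.57; 
tray [379.6 325. ] 0.65; tray [179.7 231.2] 0.59; tray [255.1 297.3] 0.26; 
closed_jar [255.2 297.5] 0.6; 
tape [179.1 235.2] 0.94; tape [299.6 191.5] 0.36; 
rubber_stamp [239.7 183.6] 0.55; 
top [[ 0.0124 -0.9909  0.1343  0.4164]
 [-0.9998 -0.01    0.0185 -0.0155]
 [-0.0169 -0.1345 -0.9908  1.3267]
 [ 0.      0.      0.      1.    ]] [[472.6412   0.     323.8676]
 [  0.     472.6412 206.9152]
 [  0.       0.       1.    ]]
carousel [289.6 203.3] 0.73; carousel [313.2 221.9] 0.53; carousel [237.3 292.6] 0.17; 
bay [285.5 172.5] 0.69; 
knob_top [226.5 196.5] 0.57; 
lid_0 [273.9 132.9] 0.94; lid_0 [311.1 118.7] 0.83; lid_0 [286.6 231.4] 0.63; lid_0 [318.9 192.5] 0.61; lid_0 [313.3 223.2] 0.6; 
tray [449.1 243.4] 0.85; tray [291.7 202.8] 0.37; 
closed_jar [361.6 293.8] 0.79; 
tape [237.9 292.8] 0.72; 
rubber_stamp [214.3 194.1] 0.55; rubber_stamp [449.3 246.1] 0.35;
```

View pics/scene0.png

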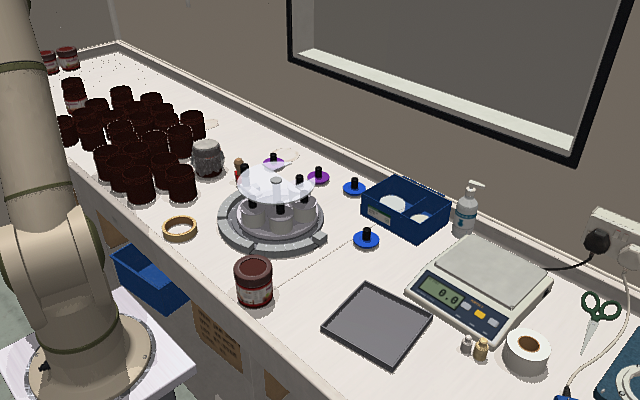

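View pics/top0.png

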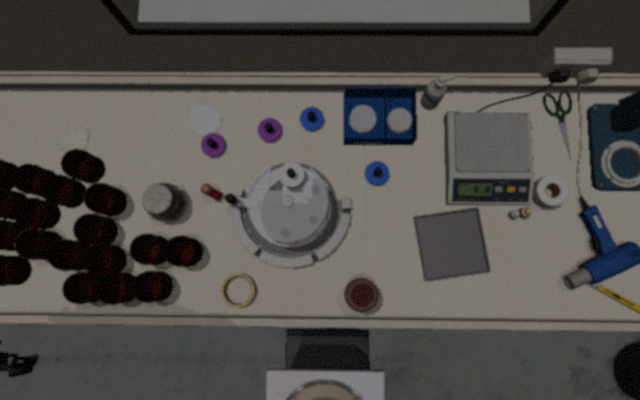

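The top picture shows the dial around (290,205) with the bay facing +x. The plunger knob is at about (231,200), with the stamp close beside it at (211,192). The tray is at (451,244), the jar at (362,294) and the tape at (238,291). The lids at (213,145), (270,130), (312,118) and (377,173) are look-alikes.

```bash
python3 - <<'E'
from h import *
np.set_printoptions(precision=4,suppress=True)
P={'carousel':((277.3,219.3),(289.6,203.3)),'knob':((241.7,165),(226.5,196.5)),'tray':((379.6,325),(449.1,243.4)),'jar':((255.2,297.5),(361.6,293.8)),'tape':((179.1,235.2),(237.9,292.8)),'stamp':((239.7,183.6),(214.3,194.1)),'bay':((300,187.3),(285.5,172.5))}
for k,(s,t) in P.items(): print(k,*tri(ray('scene',s),ray('top',t)), onz('top',t,0))
for n,(x0,y0,x1,y1) in {'scene':(190,130,350,270),'top':(190,140,370,275)}.items():
    im=cv2.imread(f'pics/{n}0.png')[y0:y1,x0:x1]; cv2.imwrite(f'pics/{n}0c.png',cv2.resize(im,None,fx=4.2,fy=4.2,interpolation=cv2.INTER_CUBIC))
    print(n,[(np.round(r['extent']),round(r['conf'],2)) for r in find_in(n,'lid_0')],[(np.round(r['extent']),round(r['conf'],2)) for r in find_in(n,'plunger')],[(np.round(r['extent']),round(r['conf'],2)) for r in find_in(n,'rubber_stamp')])
E
```

```text
carousel [ 0.605   0.1094 -0.0114] [0.002869872774471081, 0.0028698727744708432] [0.6057 0.1067 0.    ]
knob [0.6065 0.2651 0.1011] [0.001500984440411971, 0.0015009844404118102] [0.6235 0.2873 0.    ]
tray [ 0.5009 -0.3463 -0.0056] [0.004685159937102873, 0.004685159937102853] [ 0.4971 -0.3416  0.    ]
jar [ 0.3551 -0.0976  0.0014] [0.00036786012345139924, 0.00036786012345143047] [ 0.3553 -0.0979  0.    ]
tape [ 0.3565  0.2444 -0.0102] [0.004079301015186913, 0.0040793010151867985] [0.3536 0.2447 0.    ]
stamp [ 0.6306  0.3226 -0.0011] [0.0004221893245144566, 0.00042218932451448604] [0.6301 0.3225 0.    ]
bay [0.6862 0.1114 0.0587] [0.004820549490913773, 0.004820549490913697] [ 0.6947  0.1204 -0.    ]
scene [(array([356., 228., 376., 249.]), 0.83), (array([293., 197., 318., 208.]), 0.77), (array([342., 174., 366., 195.]), 0.64), (array([266., 205., 292., 224.]), 0.61), (array([240., 199., 269., 217.]), 0.53), (array([307., 167., 331., 184.]), 0.52)] [(array([239., 166., 318., 239.]), 0.68), (array([240., 163., 248., 172.]), 0.5)] [(array([234., 158., 243., 180.]), 0.63)]
top [(array([278., 166., 307., 187.]), 0.95), (array([260., 118., 281., 141.]), 0.95), (array([366., 162., 389., 184.]), 0.84), (array([302., 105., 324., 131.]), 0.69), (array([277., 238., 292., 247.]), 0.66), (array([200., 132., 224., 156.]), 0.64), (array([306., 185., 309., 190.]), 0.54), (array([316., 220., 327., 234.]), 0.4)] [(array([220., 275., 256., 308.]), 0.63)] [(array([202., 183., 220., 198.]), 0.72)]
```

View pics/scene0c.png

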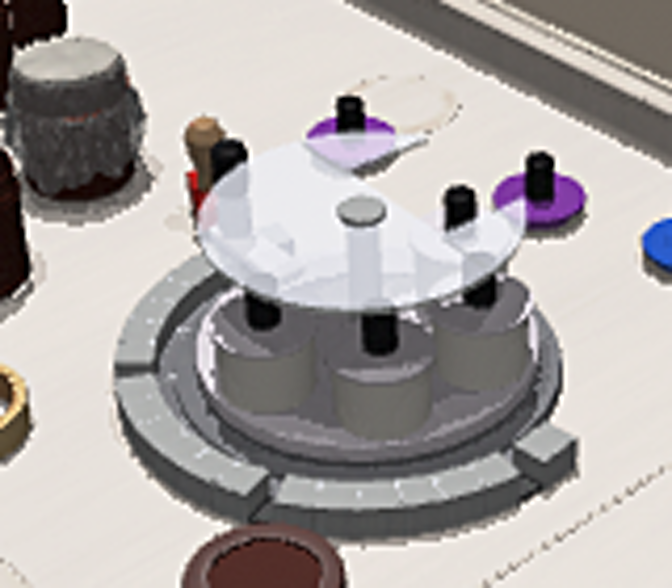

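View pics/top0c.png

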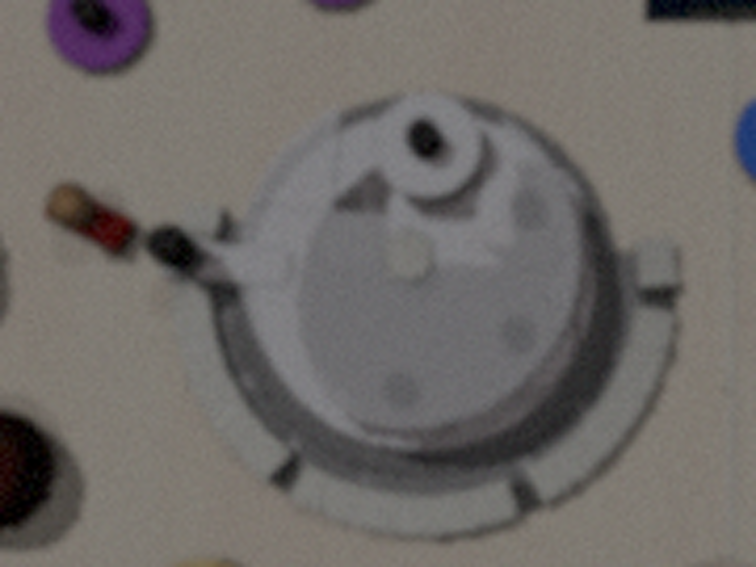

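```bash
python3 - <<'E'
import station
from h import *
print([k for k in dir(station) if not k.startswith('_')]); print(station.tcp_to_grasp if hasattr(station,'tcp_to_grasp') else '')
c=get_calibration('wrist'); s=get_state(); print(np.round(c['K'],1),np.round(c['T'],4),s['eef_pos'],s['eef_rot'])
E
```

```text
['MotionError', 'camera', 'find_in', 'get_calibration', 'get_state', 'hand_in', 'mark_of', 'tcp_to_grasp']
0.0187
[[337.7   0.  317.6]
 [  0.  337.7 197. ]
 [  0.    0.    1. ]] [[ 3.182e-01  9.024e-01  2.907e-01  1.561e-01]
 [ 9.480e-01 -3.028e-01 -9.760e-02  7.123e-01]
 [-1.000e-04  3.067e-01 -9.518e-01  3.760e-01]
 [ 0.000e+00  0.000e+00  0.000e+00  1.000e+00]] [0.2306928  0.68731329 0.23126242] [-3.14156715e+00  5.96873065e-05  2.81783909e+00]
```

>>> {"name": "jog_arm", "arguments": {"moves": [[[0,0,-0.8],8],[[0,0,-0.8],8],[[0,0,-0.8],8],[[0,0,-0.8],8],[[0,0,-0.8],8],[[0,0,-0.8],8],[[0,0,-0.8],8],[[0,0,-0.8],8],[[0,0,-0.6],7.45]], "fingers": 0.55, "grip_force": 60}}

```text
clock: 2.1
eef_pos: [0.2306, 0.6874, 0.3019]
eef_rot: [3.142, -0.001, 1.565]
wrist_force: [-0.7, -0.7, -0.6]
finger_gap: 0.547
finger_force: 0.0
```

>>> {"name": "jog_arm", "arguments": {"moves": [[[-4,3,0],0],[[-4,3,0],0],[[-4,3,0],0],[[-4,3,0],0],[[-4,3,0],0],[[-4,3,0],0],[[-4,3,0],0],[[-4,3,0],0],[[-4,3,0],0],[[-4,3,0],0],[[-4,3,0],0],[[-4,3,0],0]]}}

```text
clock: 3.3
eef_pos: [0.5916, 0.2057, 0.3016]
eef_rot: [3.141, -0.0, 1.571]
wrist_force: [1.1, 0.5, -0.0]
finger_gap: 0.551
finger_force: 0.0
```

```bash
python3 - <<'E'
from h import *
np.set_printoptions(precision=4,suppress=True)
c=get_calibration('wrist'); print(np.array(c['T'])); np.save('w1.npy',c['T'])
snap('wrist','w1.png')
for l,z in [('carousel',0),('bay',.075),('knob_top',.108),('lid_0',.065),('rubber_stamp',0)]:
    for r in mark_of('wrist',l)[:5]: print(l,np.round(r['at'],1),round(r['conf'],2),onz('wrist',r['at'],z,c))
E
```

```text
[[ 1.     -0.0002  0.0015  0.5912]
 [ 0.0003 -0.9522 -0.3055  0.284 ]
 [ 0.0015  0.3055 -0.9522  0.4463]
 [ 0.      0.      0.      1.    ]]
carousel [318.9 223.4] 0.81 [0.5938 0.1014 0.    ]
knob_top [335.  119.2] 0.59 [0.6087 0.2555 0.108 ]
lid_0 [382.9 251.9] 0.84 [0.6735 0.0895 0.065 ]
lid_0 [484.4 183.8] 0.83 [0.7873 0.1779 0.065 ]
lid_0 [348.9 297.8] 0.7 [0.6329 0.0229 0.065 ]
lid_0 [495.7 260.5] 0.63 [0.8167 0.0774 0.065 ]
lid_0 [380.  360.1] 0.63 [ 0.6795 -0.0787  0.065 ]
rubber_stamp [352.   52.7] 0.94 [0.6338 0.3258 0.    ]
```

View pics/w1.png

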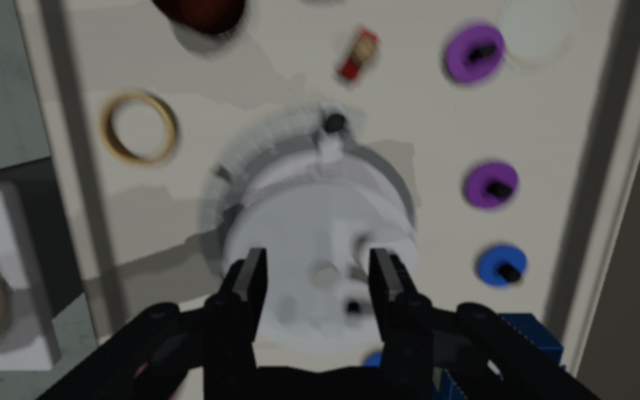

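Wrist picture: the plunger knob top is at about (335,120), the guard nut at (326,271) and the stamp at (357,55). The bay lid's knob is partly hidden behind the right finger, near (395,262).

```bash
python3 - <<'E'
from h import *
np.set_printoptions(precision=4,suppress=True)
w=dict(K=get_calibration('wrist')['K'],T=np.load('w1.npy'))
print('nut',tri(ray('scene',(276,180.2)),ray('top',(287.1,201.2)),ray('wrist',(326,271),w)), onz('wrist',(326,271),.133,w),onz('top',(287.1,201.2),.133),onz('scene',(276,180.2),.133))
print('knob',tri(ray('scene',(244.8,165.2)),ray('wrist',(335,120),w)),onz('scene',(244.8,165.2),.108),onz('wrist',(335,120),.108,w))
print('lid knob',tri(ray('scene',(299.8,176.4)),ray('top',(290.5,171.4))),onz('scene',(299.8,176.4),.112),onz('top',(290.5,171.4),.112))
E
```

```text
nut (array([0.5965, 0.1007, 0.1285]), [0.00038432870728022806, 0.0038495151891546125, 0.00421272898776057]) [0.6005 0.1021 0.133 ] [0.5921 0.1009 0.133 ] [0.5916 0.0952 0.133 ]
knob (array([0.6086, 0.2546, 0.104 ]), [0.000409096697444259, 0.00040909669744414775]) [0.6043 0.2493 0.108 ] [0.6087 0.2548 0.108 ]
lid knob (array([0.6762, 0.0955, 0.1077]), [0.0013143027534011586, 0.0013143027534011995]) [0.6728 0.0898 0.112 ] [0.6743 0.0959 0.112 ]
```

>>> {"name": "jog_arm", "arguments": {"moves": [[[-4,2,0.8],0],[[-4,2,0.8],0],[[-4,2.2,0.8],0],[[-4,2.2,0.8],0],[[0,0,0],0]]}}

```text
clock: 4.1
eef_pos: [0.6759, 0.0417, 0.2685]
eef_rot: [3.141, 0.004, 1.565]
wrist_force: [0.1, -1.2, 0.0]
finger_gap: 0.546
finger_force: 0.0
```

```bash
python3 - <<'E'
from h import *
np.set_printoptions(precision=4,suppress=True)
c=get_calibration('wrist'); np.save('w2.npy',c['T'])
snap('wrist','w2.png'); print(get_state()['eef_pos'])
for l,z in [('carousel',0),('bay',.075),('knob_top',.108),('lid_0',.065)]:
    for r in mark_of('wrist',l)[:4]: print(l,np.round(r['at'],1),round(r['conf'],2),onz('wrist',r['at'],z,c))
E
```

```text
[0.6749 0.0454 0.2686]
carousel [248.3 105.6] 0.85 [0.5944 0.1003 0.    ]
bay [313.  112.4] 0.55 [0.6717 0.0972 0.075 ]
lid_0 [314.7 115.3] 0.98 [0.6732 0.0937 0.065 ]
lid_0 [463.7 152.7] 0.84 [0.8278 0.0549 0.065 ]
lid_0 [277.  180.9] 0.66 [0.6325 0.0257 0.065 ]
lid_0 [445.8  43.7] 0.64 [0.7976 0.1589 0.065 ]
```

View pics/w2.png

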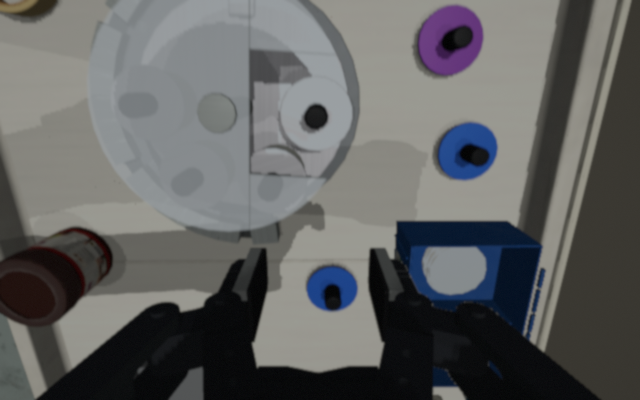

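The wrist view is clear. The bay lid's knob top is at (316,117), the flange centre at (316,114) and the guard nut at (217,112). The other three lids show under the guard at (270,185), (187,181) and (138,104), so all four pots are covered.

```bash
python3 - <<'E'
from h import *
np.set_printoptions(precision=4,suppress=True)
w=dict(K=get_calibration('wrist')['K'],T=np.load('w2.npy'))
print('nut',onz('wrist',(217,112),.133,w))
print('knob',onz('wrist',(316,117),.112,w),tri(ray('wrist',(316,117),w),ray('scene',(299.8,176.4)),ray('top',(290.5,171.4))))
print('flange',onz('wrist',(316,114),.080,w))
print(onz('top',(449.1,243.4),.004),get_state()['eef_pos'])
E
```

```text
nut [0.5951 0.102  0.133 ]
knob [0.6747 0.0959 0.112 ] (array([0.6755, 0.0953, 0.1082]), [0.0008741021971705251, 0.0017294126732038636, 0.001003678860226891])
flange [0.6746 0.0961 0.08  ]
[ 0.4968 -0.3406  0.004 ] [0.6742 0.0502 0.2694]
```

>>> {"name": "jog_arm", "arguments": {"moves": [[[2.4,0,2],0],[[2.4,0,2],0],[[0,0,3],0],[[0,0,3],0],[[0,0,2],0],[[0,0,1],0],[[0,0,0],0],[[0,0,0],0]]}}

```text
clock: 5.15
eef_pos: [0.6751, 0.0961, 0.1403]
eef_rot: [3.14, -0.0, 1.572]
wrist_force: [-0.8, -0.0, 0.7]
finger_gap: 0.549
finger_force: 0.0
```

>>> {"name": "jog_arm", "arguments": {"moves": [[[0,0,2],0],[[0,0,2],0],[[0,0,1],0],[[0,0,0.5],0],[[0,0,0],0],[[0,0,0],0]]}}

```text
clock: 5.75
eef_pos: [0.6752, 0.0953, 0.0852]
eef_rot: [3.14, -0.0, 1.571]
wrist_force: [-0.6, -0.1, -0.2]
finger_gap: 0.553
finger_force: 0.0
```

>>> {"name": "jog_arm", "arguments": {"moves": [[[0,0,0],0],[[0,0,0],0],[[0,0,0],0],[[0,0,0],0],[[0,0,0],0],[[0,0,0],0]], "fingers": 0}}

```text
clock: 6.35
eef_pos: [0.6751, 0.0953, 0.0853]
eef_rot: [3.14, -0.0, 1.571]
wrist_force: [-1.9, 0.0, 5.9]
finger_gap: 0.233
finger_force: 58.6
```

>>> {"name": "jog_arm", "arguments": {"moves": [[[0,0,-0.5],0],[[0,0,-1],0],[[0,0,-2],0],[[0,0,-3],0],[[0,0,-4],0],[[0,0,-4],0],[[0,0,0],0]]}}

```text
clock: 7.05
eef_pos: [0.6775, 0.095, 0.2359]
eef_rot: [3.132, -0.002, 1.57]
wrist_force: [0.0, 0.0, -1.2]
finger_gap: 0.234
finger_force: 58.8
```

```bash
cat >> h.py <<'E'
def tray(f=None):
    im=camera('top')
    if f: cv2.imwrite('pics/'+f,im[:,:,::-1])
    m=mark_of('top','tray')[0]['at']; x,y=int(m[0]),int(m[1])
    g=im.astype(np.int16); ref=np.median(g[y-8:y+8,x-8:x+8].reshape(-1,3),axis=0)
    d=np.abs(g-ref).max(2); lum=(d<28).astype(np.uint8)
    roi=np.zeros_like(lum); roi[max(0,y-75):y+75,max(0,x-75):x+75]=1
    lum=cv2.morphologyEx(lum*roi,cv2.MORPH_OPEN,np.ones((3,3)))
    n,lab,st,ce=cv2.connectedComponentsWithStats(lum)
    mask=(lab==lab[y,x]).astype(np.uint8)
    cn=max(cv2.findContours(mask,cv2.RETR_EXTERNAL,cv2.CHAIN_APPROX_NONE)[0],key=cv2.contourArea)
    W=np.array([onz('top',p[0],.012)[:2] for p in cn],np.float32)
    (c,s,a)=cv2.minAreaRect(W); return np.array(c),np.array(s),((a+45)%90)-45,m,onz('top',m,0)[:2]
E
python3 - <<'E'
from h import *
print(get_state()['finger_gap'],get_state()['eef_pos'],get_state()['wrist_force'],tray('t1.png'))
E
```

```text
0.2341716020469174 [0.67749862 0.09498862 0.23589268] [ 0.00683696  0.02661546 -1.16024266] (array([ 0.49542561, -0.34417742]), array([0.18257266, 0.18479536]), 9.006746292114258, [447.8, 243.5], array([ 0.4967466 , -0.33800153]))
```

>>> {"name": "jog_arm", "arguments": {"moves": [[[-2,-0.56,0],0],[[-4.4,-1.22,0],0],[[-4.4,-1.22,0],0],[[-4.4,-1.22,0],0],[[-4.4,-1.22,0],0],[[-4.4,-1.22,0],0],[[-4.4,-1.22,0],0],[[-4.4,-1.22,0],0],[[-4.4,-1.22,0],0],[[-4.4,-1.22,0],0],[[-4.4,-1.22,0],0],[[-1.4,-0.54,0],0]]}}

```text
clock: 8.35
eef_pos: [0.5373, -0.3847, 0.2282]
eef_rot: [-3.139, 0.002, 1.564]
wrist_force: [0.3, -0.3, -1.0]
finger_gap: 0.233
finger_force: 58.8
```

>>> {"name": "jog_arm", "arguments": {"moves": [[[0,0,3],0],[[0,0,4],0],[[0,0,4],0],[[0,0,3],0],[[0,0,2],0],[[0,0,1],0],[[0,0,0],0],[[0,0,0],0]]}}

```text
clock: 9.15
eef_pos: [0.5415, -0.379, 0.0597]
eef_rot: [3.142, 0.0, 1.57]
wrist_force: [0.1, 0.1, -0.7]
finger_gap: 0.234
finger_force: 58.8
```

```bash
python3 - <<'E'
from h import *
print(get_state()['eef_pos'],get_state()['finger_gap'])
im=snap('scene','s1.png'); cv2.imwrite('pics/s1c.png',cv2.resize(cv2.imread('pics/s1.png')[150:390,180:480],None,fx=2.5,fy=2.5))
E
```

```text
[ 0.54152508 -0.37901109  0.05972205] 0.23441303095740146
```

View pics/s1c.png

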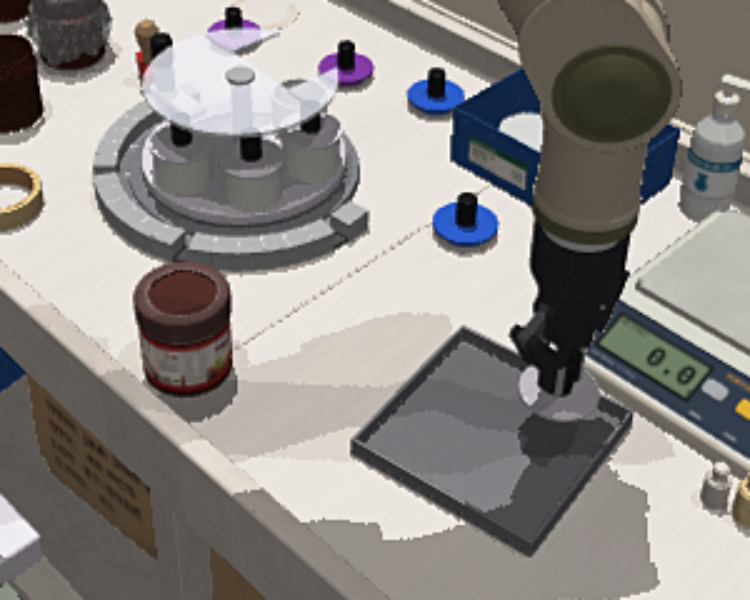

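The lid hangs upright above the tray's far right corner at crop (558,390), and pot 0 is open in the bay.

>>> {"name": "jog_arm", "arguments": {"moves": [[[0,0,1.5],0],[[0,0,1],0],[[0,0,0.5],0],[[0,0,0.3],0],[[0,0,0.2],0],[[0,0,0],0],[[0,0,0],0]]}}

```text
clock: 9.9
eef_pos: [0.5418, -0.3788, 0.0244]
eef_rot: [3.141, 0.0, 1.571]
wrist_force: [0.4, 1.1, -1.9]
finger_gap: 0.236
finger_force: 58.8
```

>>> {"name": "jog_arm", "arguments": {"moves": [[[0,0,0],0],[[0,0,0],0],[[0,0,0],0],[[0,0,0],0],[[0,0,-1],0],[[0,0,-2],0],[[0,0,-4],0],[[0,0,-4],0],[[0,0,-4],0],[[0,0,-4],0]], "fingers": 0.55}}

```text
clock: 10.9
eef_pos: [0.5413, -0.3786, 0.2168]
eef_rot: [3.141, 0.0, 1.571]
wrist_force: [0.1, -0.6, -0.2]
finger_gap: 0.55
finger_force: 0.0
```

>>> {"name": "jog_arm", "arguments": {"moves": [[[4.8,0.55,-0.3],0],[[4.8,0.55,-0.3],0],[[4.8,0.55,-0.3],0],[[4.8,0.55,-0.3],0],[[4.8,0.55,-0.3],0],[[4.8,0.55,-0.3],0],[[4.8,0.55,-0.3],0],[[4.8,0.55,-0.3],0],[[4.8,0.55,-0.3],0],[[4.8,0.55,-0.3],0],[[4.8,0.55,-0.3],0],[[4.8,0.55,-0.3],0]]}}

```text
clock: 12.1
eef_pos: [0.6075, 0.1992, 0.2514]
eef_rot: [3.141, -0.0, 1.571]
wrist_force: [1.0, -0.5, -1.0]
finger_gap: 0.554
finger_force: 0.0
```

>>> {"name": "jog_arm", "arguments": {"moves": [[[0,0,0],0],[[0,0,0],0],[[0,0,0],0]]}}

```text
clock: 12.4
eef_pos: [0.6075, 0.1959, 0.2507]
eef_rot: [3.141, 0.001, 1.569]
wrist_force: [-0.2, -0.5, -0.2]
finger_gap: 0.548
finger_force: 0.0
```

```bash
python3 - <<'E'
from h import *
np.set_printoptions(precision=4,suppress=True)
c=get_calibration('wrist'); np.save('w3.npy',c['T'])
im=snap('wrist','w3.png'); print(get_state()['eef_pos'])
for l,z in [('carousel',0),('bay',.075),('knob_top',.108),('rubber_stamp',0)]:
    for r in mark_of('wrist',l)[:4]: print(l,np.round(r['at'],1),round(r['conf'],2),onz('wrist',r['at'],z,c))
print([(np.round(r['extent']),r['conf']) for r in find_in('wrist','knob_top')])
print(tray())
E
```

```text
[0.6076 0.1955 0.2507]
carousel [309.2 232.7] 0.75 [0.5968 0.0993 0.    ]
bay [382.4 265.4] 0.7 [0.6765 0.0945 0.075 ]
rubber_stamp [342.3  38.4] 0.85 [0.6342 0.325  0.    ]
[(array([301.,  96., 332., 134.]), 0.63)]
(array([ 0.4955, -0.3443]), array([0.1823, 0.185 ]), 8.99252986907959, [447.0, 240.5], array([ 0.5051, -0.336 ]))
```

View pics/w3.png

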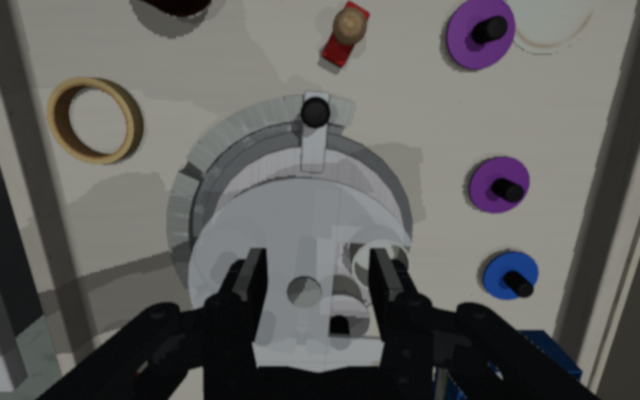

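Wrist picture: the plunger knob top is centred at (315,110), the nut at (304,291), and the stamp foot at (345,35) is clear of the finger line.

```bash
python3 - <<'E'
from h import *
np.set_printoptions(precision=4,suppress=True)
K=get_calibration('wrist')['K']
w=dict(K=K,T=np.load('w3.npy')); w1=dict(K=K,T=np.load('w1.npy'))
k=onz('wrist',(315,110),.108,w); n=onz('wrist',(304,291),.133,w)
print(k,n,np.linalg.norm((k-n)[:2]), tri(ray('wrist',(315,110),w),ray('scene',(244.8,165.2)),ray('wrist',(335,120),w1)))
print(get_state()['eef_pos'])
E
```

```text
[0.6054 0.2573 0.108 ] [0.5951 0.1014 0.133 ] 0.1562381990123001 (array([0.6075, 0.2555, 0.104 ]), [0.00266966925195208, 0.0009386577564613206, 0.0017410746656024597])
[0.6077 0.1967 0.2504]
```

>>> {"name": "jog_arm", "arguments": {"moves": [[[2,-0.2,1],0],[[2,0,1],0],[[2,0,2],0],[[0,0,3],0],[[0,0,3],0],[[0,0,3],0],[[0,0,2],0],[[0,0,1],0],[[0,0,1],0],[[0,0,0],0],[[0,0,0],0]]}}

```text
clock: 13.9
eef_pos: [0.606, 0.2577, 0.0808]
eef_rot: [3.141, -0.0, 1.571]
wrist_force: [-0.1, 0.3, 0.6]
finger_gap: 0.553
finger_force: 0.0
```

>>> {"name": "jog_arm", "arguments": {"moves": [[[0,0,0],0],[[0,0,0],0],[[0,0,0],0],[[0,0,0],0],[[0,0,0],0],[[0,0,0],0]], "fingers": 0}}

```text
clock: 14.5
eef_pos: [0.6065, 0.2576, 0.0816]
eef_rot: [3.14, -0.001, 1.571]
wrist_force: [-0.2, -0.8, 7.3]
finger_gap: 0.279
finger_force: 58.9
```

>>> {"name": "jog_arm", "arguments": {"moves": [[[0,0,-0.5],0],[[0,0,-0.5],0],[[0,0,-0.4],0],[[0,0,0],0],[[0,0,0],0]]}}

```text
clock: 15.0
eef_pos: [0.6054, 0.2575, 0.094]
eef_rot: [-3.141, 0.0, 1.571]
wrist_force: [1.0, 1.6, -8.0]
finger_gap: 0.279
finger_force: 59.2
```

```bash
python3 - <<'E'
from h import *
s=get_state(); print(s['eef_pos'],s['wrist_force'])
c=np.array([.5951,.1016]); p=s['eef_pos'][:2]-c; a=np.arctan2(p[1],p[0]); R=.155
print(np.degrees(a),np.linalg.norm(p))
a0=np.radians(94-8.0+0); a0=a
for seg in range(3):
    print([[round(100*R*(np.sin(a0+seg*np.pi/3+np.radians(6*(i+1)))-np.sin(a0+seg*np.pi/3+np.radians(6*i))),2),round(100*R*(np.cos(a0+seg*np.pi/3+np.radians(6*(i+1)))-np.cos(a0+seg*np.pi/3+np.radians(6*i))),2)] for i in range(10)])
E
```

```text
[0.60535279 0.25746258 0.09403034] [ 1.03572374  1.58109593 -7.95131206]
86.23645063167476 0.1561994363795797
[[np.float64(0.02), np.float64(-1.62)], [np.float64(-0.15), np.float64(-1.62)], [np.float64(-0.32), np.float64(-1.59)], [np.float64(-0.48), np.float64(-1.55)], [np.float64(-0.64), np.float64(-1.49)], [np.float64(-0.79), np.float64(-1.42)], [np.float64(-0.94), np.float64(-1.33)], [np.float64(-1.07), np.float64(-1.22)], [np.float64(-1.19), np.float64(-1.1)], [np.float64(-1.3), np.float64(-0.97)]]
[[np.float64(-1.39), np.float64(-0.83)], [np.float64(-1.47), np.float64(-0.68)], [np.float64(-1.54), np.float64(-0.52)], [np.float64(-1.58), np.float64(-0.36)], [np.float64(-1.61), np.float64(-0.19)], [np.float64(-1.62), np.float64(-0.02)], [np.float64(-1.62), np.float64(0.15)], [np.float64(-1.59), np.float64(0.32)], [np.float64(-1.55), np.float64(0.48)], [np.float64(-1.49), np.float64(0.64)]]
[[np.float64(-1.42), np.float64(0.79)], [np.float64(-1.33), np.float64(0.94)], [np.float64(-1.22), np.float64(1.07)], [np.float64(-1.1), np.float64(1.19)], [np.float64(-0.97), np.float64(1.3)], [np.float64(-0.83), np.float64(1.39)], [np.float64(-0.68), np.float64(1.47)], [np.float64(-0.52), np.float64(1.54)], [np.float64(-0.36), np.float64(1.58)], [np.float64(-0.19), np.float64(1.61)]]
```

>>> {"name": "jog_arm", "arguments": {"moves": [[[0.02,-1.62,-0.2],0],[[-0.15,-1.62,0],0],[[-0.32,-1.59,0],0],[[-0.48,-1.55,0],0],[[-0.64,-1.49,0],0],[[-0.79,-1.42,0],0]]}}

```text
clock: 15.6
eef_pos: [0.5123, 0.2339, 0.0961]
eef_rot: [3.141, -0.0, 1.571]
wrist_force: [2.2, 1.6, -8.4]
finger_gap: 0.284
finger_force: 59.5
```

>>> {"name": "jog_arm", "arguments": {"moves": [[[-0.94,-1.33,0],0],[[-1.07,-1.22,0],0],[[-1.19,-1.1,0],0],[[-1.3,-0.97,0],0],[[0,0,0],0],[[0,0,0],0],[[0,0,0],0]]}}

```text
clock: 16.3
eef_pos: [0.4667, 0.1894, 0.0961]
eef_rot: [-3.141, -0.0, 1.571]
wrist_force: [-2.1, 0.3, -8.6]
finger_gap: 0.277
finger_force: 60.9
```

```bash
python3 - <<'E'
from h import *
s=get_state(); p=s['eef_pos'][:2]-[.5951,.1016]; print(s['eef_pos'],np.degrees(np.arctan2(p[1],p[0])),np.linalg.norm(p),s['wrist_force'],s['finger_gap'])
E
```

```text
[0.46671141 0.18936448 0.09613483] 145.64408414493377 0.15551923625991584 [-2.1251188   0.31904836 -8.5818888 ] 0.27659993075735717
```

>>> {"name": "jog_arm", "arguments": {"moves": [[[-0.13,-0.09,0],0],[[0,0,0],0],[[0,0,0.3],0],[[0,0,0.3],0],[[0,0,0.1],0],[[0,0,0],0]]}}

```text
clock: 16.9
eef_pos: [0.4656, 0.1875, 0.089]
eef_rot: [-3.141, 0.0, 1.571]
wrist_force: [-2.3, 1.4, -6.3]
finger_gap: 0.279
finger_force: 61.0
```

>>> {"name": "jog_arm", "arguments": {"moves": [[[0,0,0.4],0],[[0,0,0.3],0],[[0,0,0.05],0],[[0,0,0],0],[[0,0,0],0]]}}

```text
clock: 17.4
eef_pos: [0.4657, 0.1876, 0.0818]
eef_rot: [3.141, -0.0, 1.571]
wrist_force: [-2.9, 5.0, -6.8]
finger_gap: 0.281
finger_force: 61.3
```

>>> {"name": "jog_arm", "arguments": {"moves": [[[0,0,0],0],[[0,0,0],0],[[0,0,0],0],[[0,0,0],0],[[0,0,0],0]], "fingers": 0.5}}

```text
clock: 17.9
eef_pos: [0.4659, 0.1873, 0.0819]
eef_rot: [3.141, 0.0, 1.571]
wrist_force: [-0.2, -0.2, 0.1]
finger_gap: 0.5
finger_force: 0.0
```

>>> {"name": "jog_arm", "arguments": {"moves": [[[0,0,-2],0],[[0,0,-3],0],[[0,0,-4],0],[[-2,2,-4],0],[[-2.7,2.8,-3],0],[[-2.7,2.8,-3],0],[[-2.7,2.8,-2.8],0],[[-2.7,3,0],0],[[0,0,0],0],[[0,0,0],0],[[0,0,0],0]]}}

```text
clock: 19.0
eef_pos: [0.5988, 0.0601, 0.2993]
eef_rot: [-3.14, -0.0, 1.571]
wrist_force: [-0.1, 0.3, -0.5]
finger_gap: 0.502
finger_force: 0.0
```

```bash
cat >> h.py <<'E'
def look(f):
    c=get_calibration('wrist'); snap('wrist',f); s=get_state(); print('eef',np.round(s['eef_pos'],4))
    for l,z in [('carousel',0),('knob_top',.108),('lid_0',.065)]:
        for r in mark_of('wrist',l)[:4]: print(l,np.round(r['at'],1),round(r['conf'],2),np.round(onz('wrist',r['at'],z,c),4))
    return c
E
python3 - <<'E'
from h import *
c=look('w4.png'); np.save('w4.npy',c['T']); print(tray()[:3])
E
```

```text
eef [0.5988 0.0604 0.2993]
carousel [312.8 118.4] 0.8 [0.5923 0.102  0.    ]
knob_top [169.2  32.1] 0.76 [0.4644 0.187  0.108 ]
lid_0 [506.8 162.2] 0.82 [0.8143 0.0587 0.065 ]
lid_0 [498.7  65.1] 0.73 [0.788 0.162 0.065]
lid_0 [388.2 131.3] 0.69 [0.6768 0.0934 0.065 ]
(array([ 0.49542347, -0.344163  ]), array([0.1821294 , 0.18480481]), 8.972623825073242)
```

View pics/w4.png

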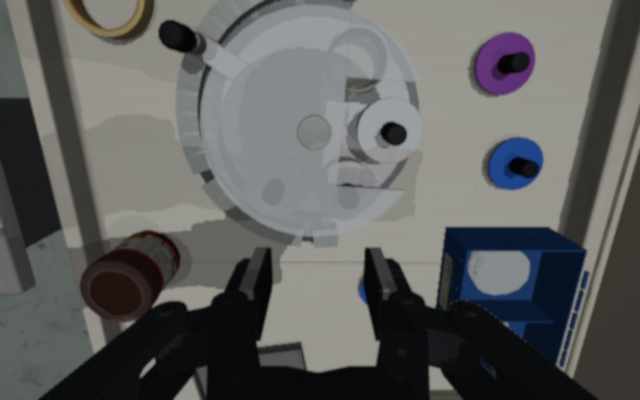

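Wrist picture: lid 1 sits in the bay at (390,131), with the plunger knob at about (175,35). Pot 0 is open at (357,55).

>>> {"name": "jog_arm", "arguments": {"moves": [[[1.2,2.5,2],0],[[1.2,2.5,2],0],[[1.1,2.6,2],0],[[0,0,4],0],[[0,0,4],0],[[0,0,2],0],[[0,0,0],0],[[0,0,2],0],[[0,0,2],0],[[0,0,1],0],[[0,0,0.4],0],[[0,0,0],0]]}}

```text
clock: 20.5
eef_pos: [0.676, 0.0945, 0.0864]
eef_rot: [3.141, -0.0, 1.571]
wrist_force: [0.6, -0.1, 0.7]
finger_gap: 0.498
finger_force: 0.0
```

>>> {"name": "jog_arm", "arguments": {"moves": [[[0,0,0],0],[[0,0,0],0],[[0,0,0],0],[[0,0,0],0],[[0,0,0],0],[[0,0,0],0]], "fingers": 0}}

```text
clock: 21.1
eef_pos: [0.6763, 0.0945, 0.0871]
eef_rot: [3.14, -0.0, 1.571]
wrist_force: [-0.9, -0.6, 6.8]
finger_gap: 0.232
finger_force: 58.7
```

>>> {"name": "jog_arm", "arguments": {"moves": [[[0,0,-0.5],0],[[0,0,-1],0],[[0,0,-2],0],[[0,0,-3],0],[[0,0,-4],0],[[0,0,-4],0],[[-2,-0.9,0],0],[[-4,-1.8,0],0],[[-4,-1.8,0],0],[[-4,-1.8,0],0],[[-4,-1.8,0],0],[[-4,-1.8,0],0]]}}

```text
clock: 22.3
eef_pos: [0.5752, -0.1273, 0.2311]
eef_rot: [3.142, 0.0, 1.571]
wrist_force: [1.0, -0.0, -0.9]
finger_gap: 0.233
finger_force: 58.8
```

>>> {"name": "jog_arm", "arguments": {"moves": [[[-4,-1.8,0],0],[[-4,-1.8,0],0],[[-4,-1.8,0],0],[[-4,-1.8,0],0],[[-4,-1.8,0],0],[[-4,-1.6,0],0],[[-2.5,-0.8,0],0],[[0,0,3],0],[[0,0,4],0],[[0,0,4],0],[[0,0,3],0],[[0,0,0],0]]}}

```text
clock: 23.5
eef_pos: [0.4604, -0.3891, 0.0875]
eef_rot: [-3.136, -0.004, 1.57]
wrist_force: [-0.4, -0.7, -0.6]
finger_gap: 0.232
finger_force: 58.9
```

```bash
python3 - <<'E'
from h import *
s=get_state();print(s['eef_pos'],s['eef_rot'],s['finger_gap'],tray())
E
```

```text
[ 0.46037456 -0.38914691  0.08749602] [-3.13624344 -0.0038289   1.57039345] 0.23167692321455105 (array([ 0.49427959, -0.34424299]), array([0.18346822, 0.18454942]), 8.97258186340332, [448.9, 244.6], array([ 0.49371522, -0.34098774]))
```

>>> {"name": "jog_arm", "arguments": {"moves": [[[0,0,2.5],0],[[0,0,2],0],[[0,0,1],0],[[0,0,0.5],0],[[0,0,0.2],0],[[0,0,0.2],0],[[0,0,0],0],[[0,0,0],0]]}}

```text
clock: 24.4
eef_pos: [0.4629, -0.3907, 0.0273]
eef_rot: [3.141, 0.0, 1.571]
wrist_force: [-0.0, 0.5, -1.0]
finger_gap: 0.23
finger_force: 58.9
```

>>> {"name": "jog_arm", "arguments": {"moves": [[[0,0,0],0],[[0,0,0],0],[[0,0,0],0],[[0,0,0],0],[[0,0,-1],0],[[0,0,-2],0],[[0,0,-4],0],[[0,0,-4],0],[[0,0,-4],0],[[0,0,-4],0],[[0,0,0],0]], "fingers": 0.5}}

```text
clock: 25.5
eef_pos: [0.4642, -0.3926, 0.2227]
eef_rot: [3.134, 0.005, 1.57]
wrist_force: [0.4, -0.5, 0.2]
finger_gap: 0.503
finger_force: 0.0
```

>>> {"name": "jog_arm", "arguments": {"moves": [[[4.8,0,0],0],[[4.8,0,0],0],[[4.8,0,0],0],[[4.8,0,0],0],[[4.8,0,0],0],[[4.8,0,0],0],[[4.8,0,0],0],[[4.8,0,0],0],[[4.8,0,0],0],[[4.8,0,0],0],[[4.8,0,0],0],[[4.8,0,0],0]]}}

```text
clock: 26.7
eef_pos: [0.4621, 0.1873, 0.2171]
eef_rot: [3.141, -0.0, 1.571]
wrist_force: [1.4, -0.3, 0.2]
finger_gap: 0.499
finger_force: 0.0
```

>>> {"name": "jog_arm", "arguments": {"moves": [[[0.3,0.3,0],0],[[0,0,3],0],[[0,0,3],0],[[0,0,1],0],[[0,0,0],0],[[0,0,0],0],[[0,0,0],0]]}}

```text
clock: 27.4
eef_pos: [0.4663, 0.1884, 0.1479]
eef_rot: [3.14, -0.001, 1.57]
wrist_force: [-0.6, -0.6, 0.3]
finger_gap: 0.501
finger_force: 0.0
```

>>> {"name": "jog_arm", "arguments": {"moves": [[[0,0,2],0],[[0,0,2],0],[[0,0,1.5],0],[[0,0,1],0],[[0,0,0.2],0],[[0,0,0],0],[[0,0,0],0]]}}

```text
clock: 28.1
eef_pos: [0.4661, 0.1885, 0.0805]
eef_rot: [3.141, -0.0, 1.571]
wrist_force: [-0.6, -0.7, 0.1]
finger_gap: 0.5
finger_force: 0.0
```

>>> {"name": "jog_arm", "arguments": {"moves": [[[0,0,0],0],[[0,0,0],0],[[0,0,0],0],[[0,0,0],0],[[0,0,0],0]], "fingers": 0}}

```text
clock: 28.6
eef_pos: [0.4658, 0.1888, 0.0806]
eef_rot: [3.141, -0.001, 1.571]
wrist_force: [-2.0, -0.1, 8.3]
finger_gap: 0.281
finger_force: 58.4
```

>>> {"name": "jog_arm", "arguments": {"moves": [[[0,0,-0.5],0],[[0,0,-0.5],0],[[0,0,-0.5],0],[[0,0,0],0],[[0,0,0],0]]}}

```text
clock: 29.1
eef_pos: [0.4655, 0.1884, 0.0948]
eef_rot: [-3.142, 0.0, 1.571]
wrist_force: [0.4, -0.3, -7.3]
finger_gap: 0.281
finger_force: 59.3
```

>>> {"name": "jog_arm", "arguments": {"moves": [[[-1.39,-0.83,0],0],[[-1.47,-0.68,0],0],[[-1.54,-0.52,0],0],[[-1.58,-0.36,0],0],[[-1.61,-0.19,0],0],[[-1.62,-0.02,0],0]]}}

```text
clock: 29.7
eef_pos: [0.4401, 0.095, 0.095]
eef_rot: [3.14, -0.0, 1.57]
wrist_force: [4.4, 1.6, -8.2]
finger_gap: 0.281
finger_force: 59.5
```

>>> {"name": "jog_arm", "arguments": {"moves": [[[-1.62,0.15,0],0],[[-1.59,0.32,0],0],[[-1.55,0.48,0],0],[[-1.49,0.64,0],0],[[0,0,0],0],[[0,0,0],0],[[0,0,0],0]]}}

```text
clock: 30.4
eef_pos: [0.4567, 0.0332, 0.095]
eef_rot: [3.139, 0.0, 1.57]
wrist_force: [4.4, 1.0, -7.4]
finger_gap: 0.28
finger_force: 59.6
```

```bash
python3 - <<'E'
from h import *
s=get_state(); p=s['eef_pos'][:2]-[.5951,.1016]; print(s['eef_pos'],np.degrees(np.arctan2(p[1],p[0])),np.linalg.norm(p),s['wrist_force'],s['finger_gap'])
E
```

```text
[0.45665278 0.03317922 0.09503915] -153.70136289895447 0.15443133275430865 [ 4.4035634   0.9760748  -7.39322055] 0.2799844950167201
```

>>> {"name": "jog_arm", "arguments": {"moves": [[[0,0,0.3],0],[[0,0,0.3],0],[[0,0,0.1],0],[[0,0,0],0]]}}

```text
clock: 30.8
eef_pos: [0.4564, 0.0337, 0.0876]
eef_rot: [3.14, 0.0, 1.571]
wrist_force: [5.4, 1.9, -5.5]
finger_gap: 0.278
finger_force: 59.8
```

>>> {"name": "jog_arm", "arguments": {"moves": [[[0,0,0.3],0],[[0,0,0.3],0],[[0,0,0],0],[[0,0,0],0]]}}

```text
clock: 31.2
eef_pos: [0.4563, 0.0338, 0.0817]
eef_rot: [3.14, -0.0, 1.571]
wrist_force: [4.7, 1.7, -5.3]
finger_gap: 0.281
finger_force: 60.0
```

>>> {"name": "jog_arm", "arguments": {"moves": [[[0,0,0],0],[[0,0,0],0],[[0,0,0],0],[[0,0,0],0],[[0,0,-2],0],[[0,0,-4],0],[[0,0,-4],0],[[0.6,3.6,-3],0],[[1,3.6,-3],0],[[1,3.6,-3],0],[[0,3.6,-2.9],0]], "fingers": 0.5}}

```text
clock: 32.3
eef_pos: [0.6003, 0.0616, 0.3024]
eef_rot: [-3.142, -0.001, 1.573]
wrist_force: [-0.2, 0.1, 0.1]
finger_gap: 0.499
finger_force: 0.0
```

>>> {"name": "jog_arm", "arguments": {"moves": [[[0,0,0],0],[[0,0,0],0],[[0,0,0],0]]}}

```text
clock: 32.6
eef_pos: [0.5979, 0.0596, 0.2997]
eef_rot: [-3.139, 0.0, 1.57]
wrist_force: [-0.7, 0.5, -0.7]
finger_gap: 0.501
finger_force: 0.0
```

```bash
python3 - <<'E'
from h import *
c=look('w5.png'); print(tray('t5.png')); snap('scene','s5.png')
a=cv2.imread('pics/w5.png')[0:260,100:500]; b=cv2.imread('pics/s5.png')[270:380,310:445]
a=cv2.resize(a,None,fx=1.2,fy=1.2); b=cv2.resize(b,None,fx=312/110,fy=312/110,interpolation=cv2.INTER_CUBIC)
b=b[:, :320]; cv2.imwrite('pics/c5.png',np.hstack([a,b])); print(a.shape,b.shape)
E
```

```text
eef [0.5979 0.0596 0.2997]
carousel [317.5 119.8] 0.88 [0.5971 0.0995 0.    ]
knob_top [181.5 198.4] 0.91 [0.4547 0.0283 0.108 ]
lid_0 [509.  158.6] 0.95 [0.815  0.0619 0.065 ]
lid_0 [387.2 128.5] 0.9 [0.6744 0.0957 0.065 ]
lid_0 [346.9 185.3] 0.73 [0.6315 0.0303 0.065 ]
lid_0 [498.9  64.1] 0.57 [0.7871 0.1621 0.065 ]
(array([ 0.49557334, -0.34424338]), array([0.18237877, 0.18500859]), 9.07670783996582, [447.6, 246.0], array([ 0.48977402, -0.33728765]))
(312, 480, 3) (312, 320, 3)
```

View pics/c5.png

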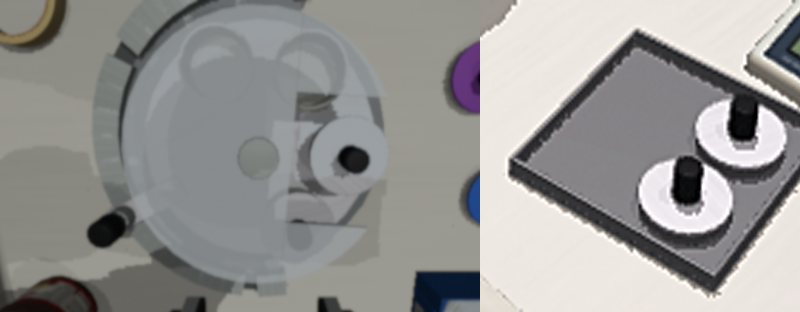

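In the combined picture lid 2 is in the bay at about (352,157), and the plunger knob is at about (110,228). On the right, the two lids stand flat side by side in the tray.

>>> {"name": "jog_arm", "arguments": {"moves": [[[1.2,2.5,2],0],[[1.2,2.5,2],0],[[1.1,2.7,2],0],[[0,0,4],0],[[0,0,4],0],[[0,0,2],0],[[0,0,0],0],[[0,0,2],0],[[0,0,2],0],[[0,0,1],0],[[0,0,0.4],0],[[0,0,0],0]]}}

```text
clock: 34.15
eef_pos: [0.6769, 0.0948, 0.0874]
eef_rot: [3.141, -0.0, 1.571]
wrist_force: [0.2, -1.0, 0.2]
finger_gap: 0.499
finger_force: 0.0
```

>>> {"name": "jog_arm", "arguments": {"moves": [[[0,0,0],0],[[0,0,0],0],[[0,0,0],0],[[0,0,0],0],[[0,0,0],0],[[0,0,0],0]], "fingers": 0}}

```text
clock: 34.75
eef_pos: [0.6772, 0.0949, 0.0881]
eef_rot: [3.14, -0.0, 1.571]
wrist_force: [-1.2, 0.1, 5.8]
finger_gap: 0.233
finger_force: 58.8
```

>>> {"name": "jog_arm", "arguments": {"moves": [[[0,0,-0.5],0],[[0,0,-1],0],[[0,0,-2],0],[[0,0,-3],0],[[0,0,-4],0],[[0,0,-4],0],[[-1.9,-0.7,0],0],[[-3.9,-1.5,0],0],[[-3.9,-1.5,0],0],[[-3.9,-1.5,0],0],[[-3.9,-1.5,0],0],[[-3.9,-1.5,0],0]]}}

```text
clock: 35.95
eef_pos: [0.5933, -0.1209, 0.2321]
eef_rot: [3.142, 0.0, 1.571]
wrist_force: [1.0, 0.2, -1.9]
finger_gap: 0.233
finger_force: 58.8
```

>>> {"name": "jog_arm", "arguments": {"moves": [[[-3.9,-1.5,0],0],[[-3.9,-1.5,0],0],[[-3.9,-1.5,0],0],[[-3.9,-1.5,0],0],[[-2.2,-0.5,0],0],[[0,0,3],0],[[0,0,4],0],[[0,0,4],0],[[0,0,2],0],[[0,0,0],0],[[0,0,0],0]]}}

```text
clock: 37.05
eef_pos: [0.5293, -0.2977, 0.1023]
eef_rot: [-3.141, 0.0, 1.57]
wrist_force: [-0.5, -0.3, -0.5]
finger_gap: 0.229
finger_force: 58.9
```

```bash
python3 - <<'E'
from h import *
s=get_state();print(s['eef_pos'],s['eef_rot'],s['finger_gap'],tray('t6.png'))
E
```

```text
[ 0.52933481 -0.29765612  0.10226173] [-3.14131050e+00  1.59234876e-04  1.57020789e+00] 0.22859948048559417 (array([ 0.38585895, -0.10294566]), array([0.07372338, 0.16200277]), -26.316715240478516, [363.3, 291.5], array([ 0.36165224, -0.10261093]))
```

```bash
python3 - <<'E'
from h import *
snap('scene','s6.png')
a=cv2.imread('pics/s5.png').astype(int);b=cv2.imread('pics/s6.png').astype(int)
# left & near corners of tray in scene
for (x0,y0,x1,y1) in [(315,300,360,345),(345,340,410,372),(405,310,440,350)]: print(np.abs(a-b)[y0:y1,x0:x1].mean(), (np.abs(a-b)[y0:y1,x0:x1].max(2)>40).mean())
E
```

```text
14.041975308641975 0.1817283950617284
49.582211538461536 0.6072115384615384
0.8530952380952381 0.004285714285714286
```

The right corner of the tray matches the earlier scene picture, so the tray has not moved.

>>> {"name": "jog_arm", "arguments": {"moves": [[[0,0,3],0],[[0,0,2],0],[[0,0,1.2],0],[[0,0,0.6],0],[[0,0,0.4],0],[[0,0,0.2],0],[[0,0,0.1],0],[[0,0,0],0],[[0,0,0],0]]}}

```text
clock: 38.1
eef_pos: [0.5298, -0.2973, 0.0272]
eef_rot: [3.141, 0.0, 1.571]
wrist_force: [0.2, 0.0, -0.8]
finger_gap: 0.235
finger_force: 58.9
```

>>> {"name": "jog_arm", "arguments": {"moves": [[[0,0,0],0],[[0,0,0],0],[[0,0,0],0],[[0,0,0],0],[[0,0,-1],0],[[0,0,-2],0],[[0,0,-4],0],[[0,0,-4],0],[[0,0,-4],0],[[0,0,-4],0],[[0,0,0],0]], "fingers": 0.5}}

```text
clock: 39.2
eef_pos: [0.5314, -0.2988, 0.2228]
eef_rot: [3.133, 0.003, 1.57]
wrist_force: [-0.4, -0.2, -0.7]
finger_gap: 0.501
finger_force: 0.0
```

>>> {"name": "jog_arm", "arguments": {"moves": [[[4.1,-0.9,0],0],[[4.1,-0.9,0],0],[[4.1,-0.9,0],0],[[4.1,-0.9,0],0],[[4.1,-0.9,0],0],[[4.1,-0.9,0],0],[[4.1,-0.9,0],0],[[4.4,-1.1,0],0],[[0,0,3],0],[[0,0,4],0],[[0,0,0],0],[[0,0,0],0]]}}

```text
clock: 40.4
eef_pos: [0.4551, 0.0332, 0.147]
eef_rot: [-3.14, 0.001, 1.57]
wrist_force: [-0.1, -0.2, -0.2]
finger_gap: 0.502
finger_force: 0.0
```

>>> {"name": "jog_arm", "arguments": {"moves": [[[0,0.1,2],0],[[0,0,2],0],[[0,0,1.5],0],[[0,0,1],0],[[0,0,0.2],0],[[0,0,0],0],[[0,0,0],0]]}}

```text
clock: 41.1
eef_pos: [0.457, 0.0337, 0.0806]
eef_rot: [3.14, -0.0, 1.57]
wrist_force: [0.3, 0.5, -0.4]
finger_gap: 0.503
finger_force: 0.0
```

>>> {"name": "jog_arm", "arguments": {"moves": [[[0,0,0],0],[[0,0,0],0],[[0,0,0],0],[[0,0,0],0],[[0,0,0],0]], "fingers": 0}}

```text
clock: 41.6
eef_pos: [0.4567, 0.0338, 0.0806]
eef_rot: [3.141, -0.0, 1.571]
wrist_force: [-1.4, -0.5, 9.6]
finger_gap: 0.28
finger_force: 58.3
```

>>> {"name": "jog_arm", "arguments": {"moves": [[[0,0,-0.5],0],[[0,0,-0.5],0],[[0,0,-0.5],0],[[0,0,0],0],[[0,0,0],0]]}}

```text
clock: 42.1
eef_pos: [0.4566, 0.0339, 0.0948]
eef_rot: [3.141, 0.0, 1.571]
wrist_force: [1.0, -0.2, -8.6]
finger_gap: 0.282
finger_force: 59.3
```

>>> {"name": "jog_arm", "arguments": {"moves": [[[-1.42,0.79,0],0],[[-1.33,0.94,0],0],[[-1.22,1.07,0],0],[[-1.1,1.19,0],0],[[-0.97,1.3,0],0],[[-0.83,1.39,0],0]]}}

```text
clock: 42.7
eef_pos: [0.5243, -0.035, 0.0946]
eef_rot: [-3.141, -0.001, 1.571]
wrist_force: [1.7, 6.4, -7.3]
finger_gap: 0.275
finger_force: 59.5
```

>>> {"name": "jog_arm", "arguments": {"moves": [[[-0.68,1.47,0],0],[[-0.52,1.54,0],0],[[-0.36,1.58,0],0],[[-0.19,1.61,0],0],[[0,0,0],0],[[0,0,0],0],[[0,0,0],0]]}}

```text
clock: 43.4
eef_pos: [0.5856, -0.0517, 0.0942]
eef_rot: [-3.14, -0.001, 1.571]
wrist_force: [1.9, 4.9, -7.1]
finger_gap: 0.276
finger_force: 59.7
```

```bash
python3 - <<'E'
from h import *
s=get_state(); p=s['eef_pos'][:2]-[.5951,.1016]; print(s['eef_pos'],np.degrees(np.arctan2(p[1],p[0]))%360,np.linalg.norm(p),s['wrist_force'],s['finger_gap'])
E
```

```text
[ 0.58562608 -0.05171514  0.09424237] 266.4639751409578 0.15360757053981622 [ 1.88342671  4.91154266 -7.08664425] 0.27615867598467947
```

>>> {"name": "jog_arm", "arguments": {"moves": [[[0,0,0.3],0],[[0,0,0.3],0],[[0,0,0.1],0],[[0,0,0],0]]}}

```text
clock: 43.8
eef_pos: [0.5855, -0.0517, 0.0873]
eef_rot: [-3.14, -0.001, 1.571]
wrist_force: [0.6, 5.7, -5.9]
finger_gap: 0.282
finger_force: 59.9
```

>>> {"name": "jog_arm", "arguments": {"moves": [[[0,0,0.3],0],[[0,0,0.3],0],[[0,0,0],0],[[0,0,0],0]]}}

```text
clock: 44.2
eef_pos: [0.5856, -0.0517, 0.0815]
eef_rot: [-3.141, -0.001, 1.572]
wrist_force: [0.3, 5.5, -5.0]
finger_gap: 0.283
finger_force: 60.0
```

>>> {"name": "jog_arm", "arguments": {"moves": [[[0,0,0],0],[[0,0,0],0],[[0,0,0],0],[[0,0,0],0],[[0,0,-2],0],[[0,0,-4],0],[[0,0,-4],0],[[2.8,0.4,-3],0],[[2.8,0.4,-3],0],[[2.8,0.4,-3],0],[[2.8,0.2,-2.9],0]], "fingers": 0.5}}

```text
clock: 45.3
eef_pos: [0.5994, 0.0604, 0.3025]
eef_rot: [3.141, 0.0, 1.57]
wrist_force: [0.1, 0.5, 0.2]
finger_gap: 0.499
finger_force: 0.0
```

>>> {"name": "jog_arm", "arguments": {"moves": [[[0,0,0],0],[[0,0,0],0],[[0,0,0],0]]}}

```text
clock: 45.6
eef_pos: [0.5987, 0.0584, 0.3]
eef_rot: [-3.14, 0.001, 1.57]
wrist_force: [0.4, -0.8, 0.1]
finger_gap: 0.499
finger_force: 0.0
```

```bash
python3 - <<'E'
from h import *
c=look('w7.png'); print(tray('t7.png')); snap('scene','s7.png')
a=cv2.imread('pics/w7.png')[0:260,100:500]; b=cv2.imread('pics/s7.png')[270:380,310:445]
a=cv2.resize(a,None,fx=1.2,fy=1.2); b=cv2.resize(b,None,fx=312/110,fy=312/110,interpolation=cv2.INTER_CUBIC)
cv2.imwrite('pics/c7.png',np.hstack([a,b[:,:320]]))
E
```

```text
eef [0.5987 0.0582 0.2999]
carousel [311.6 118.1] 0.97 [0.5908 0.1003 0.    ]
knob_top [307.2 266.9] 0.57 [ 0.5866 -0.0539  0.108 ]
lid_0 [273.8 365.1] 0.79 [ 0.5365 -0.2337  0.065 ]
lid_0 [497.4  63.6] 0.64 [0.7869 0.1612 0.065 ]
lid_0 [511.2 160. ] 0.6 [0.8193 0.0587 0.065 ]
lid_0 [390.6 125.8] 0.57 [0.6792 0.0973 0.065 ]
(array([ 0.49561962, -0.34389141]), array([0.18263863, 0.18490255]), 8.776674270629883, [445.7, 242.9], array([ 0.49835354, -0.33220201]))
```

View pics/c7.png

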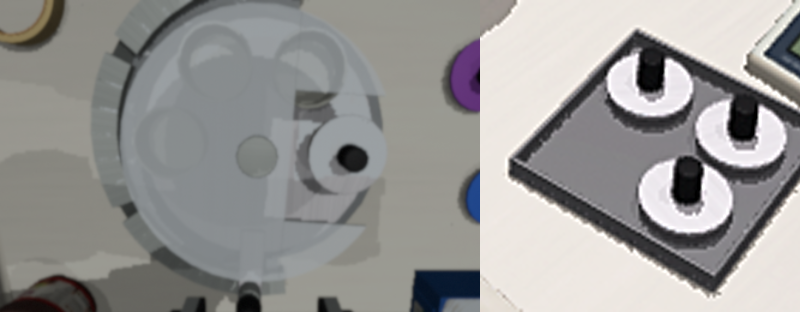

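Lid 3 is in the bay at about (350,155), and the other three pots are open. The plunger is at the bottom of the view, and the three lids stand flat in the tray.

>>> {"name": "jog_arm", "arguments": {"moves": [[[1.2,2.5,2],0],[[1.2,2.5,2],0],[[1.2,2.6,2],0],[[0,0,4],0],[[0,0,4],0],[[0,0,2],0],[[0,0,0],0],[[0,0,2],0],[[0,0,2],0],[[0,0,1],0],[[0,0,0.5],0],[[0,0,0],0]]}}

```text
clock: 47.15
eef_pos: [0.6756, 0.0956, 0.0862]
eef_rot: [3.141, -0.0, 1.571]
wrist_force: [0.2, -0.4, 0.2]
finger_gap: 0.502
finger_force: 0.0
```

>>> {"name": "jog_arm", "arguments": {"moves": [[[0,0,0],0],[[0,0,0],0],[[0,0,0],0],[[0,0,0],0],[[0,0,0],0],[[0,0,0],0]], "fingers": 0}}

```text
clock: 47.75
eef_pos: [0.676, 0.0957, 0.0871]
eef_rot: [3.14, -0.0, 1.571]
wrist_force: [-1.9, -0.6, 6.5]
finger_gap: 0.235
finger_force: 58.9
```

>>> {"name": "jog_arm", "arguments": {"moves": [[[0,0,-0.5],0],[[0,0,-1],0],[[0,0,-2],0],[[0,0,-3],0],[[0,0,-4],0],[[0,0,-4],0],[[-1.9,-1,0],0],[[-3.7,-2.1,0],0],[[-3.7,-2.1,0],0],[[-3.7,-2.1,0],0],[[-3.7,-2.1,0],0],[[-3.7,-2.1,0],0]]}}

```text
clock: 48.95
eef_pos: [0.5588, -0.11, 0.2311]
eef_rot: [3.141, 0.0, 1.571]
wrist_force: [-0.4, -1.4, -0.8]
finger_gap: 0.234
finger_force: 58.8
```

>>> {"name": "jog_arm", "arguments": {"moves": [[[-3.7,-2.1,0],0],[[-3.7,-2.1,0],0],[[-3.7,-2.1,0],0],[[-3.7,-2.1,0],0],[[-3.7,-2.1,0],0],[[-1.7,-0.7,0],0],[[0,0,3],0],[[0,0,4],0],[[0,0,4],0],[[0,0,2],0],[[0,0,0],0],[[0,0,0],0]]}}

```text
clock: 50.15
eef_pos: [0.4481, -0.3107, 0.1013]
eef_rot: [-3.141, 0.0, 1.57]
wrist_force: [0.9, -0.5, -0.1]
finger_gap: 0.236
finger_force: 58.8
```

```bash
python3 - <<'E'
from h import *
s=get_state();print(s['eef_pos'],s['finger_gap'])
snap('scene','s8.png')
a=cv2.imread('pics/s7.png').astype(int);b=cv2.imread('pics/s8.png').astype(int)
for (x0,y0,x1,y1) in [(315,300,360,345),(345,340,410,372),(405,310,440,350)]: print((np.abs(a-b)[y0:y1,x0:x1].max(2)>40).mean())
E
```

```text
[ 0.44805796 -0.31073831  0.10125035] 0.23575517860202433
0.3362962962962963
0.4735576923076923
0.15
```

```bash
python3 - <<'E'
from h import *
a=cv2.imread('pics/s8.png')[200:390,260:460]; b=cv2.imread('pics/s7.png')[200:390,260:460]
cv2.imwrite('pics/c8.png',cv2.resize(np.hstack([b,a]),None,fx=2,fy=2))
E
```

```text
(no output)
```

View pics/c8.png

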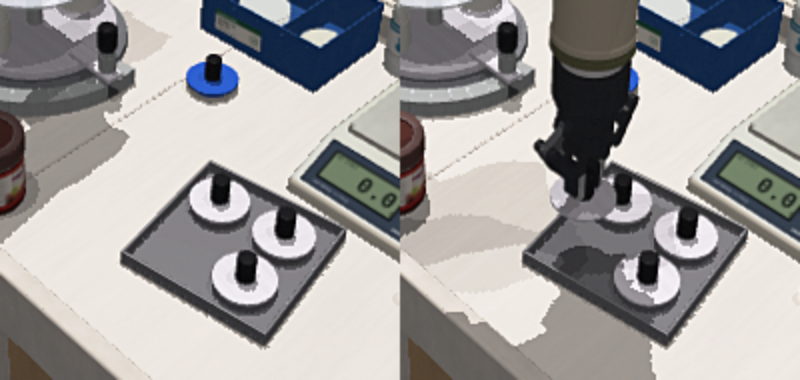

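The tray sits where it was, with its left corner at the same pixels in both halves. The held lid hangs above the free slot.

>>> {"name": "jog_arm", "arguments": {"moves": [[[0,0,3],0],[[0,0,2],0],[[0,0,1.2],0],[[0,0,0.6],0],[[0,0,0.4],0],[[0,0,0.2],0],[[0,0,0.1],0],[[0,0,0],0],[[0,0,0],0]]}}

```text
clock: 51.1
eef_pos: [0.4485, -0.3105, 0.0262]
eef_rot: [3.141, 0.0, 1.571]
wrist_force: [0.2, -0.7, -1.2]
finger_gap: 0.231
finger_force: 58.8
```

>>> {"name": "jog_arm", "arguments": {"moves": [[[0,0,0],0],[[0,0,0],0],[[0,0,0],0],[[0,0,0],0],[[0,0,-1],0],[[0,0,-2],0],[[0,0,-4],0],[[0,0,-4],0],[[0,0,-4],0],[[0,0,-4],0],[[0,0,0],0]], "fingers": 0.5}}

```text
clock: 52.2
eef_pos: [0.45, -0.3119, 0.2212]
eef_rot: [3.134, 0.004, 1.57]
wrist_force: [0.0, -0.3, -0.3]
finger_gap: 0.505
finger_force: 0.0
```

>>> {"name": "jog_arm", "arguments": {"moves": [[[3.7,1.95,0],0],[[3.7,1.95,0],0],[[3.7,1.95,0],0],[[3.7,1.95,0],0],[[3.7,1.95,0],0],[[3.7,1.95,0],0],[[3.6,1.95,0],0],[[0,0,3],0],[[0,0,4],0],[[0,0,0],0],[[0,0,0],0],[[0,0,0],0]]}}

```text
clock: 53.4
eef_pos: [0.5855, -0.053, 0.1474]
eef_rot: [3.14, 0.0, 1.57]
wrist_force: [0.1, -0.1, -0.3]
finger_gap: 0.498
finger_force: 0.0
```

>>> {"name": "jog_arm", "arguments": {"moves": [[[0,0,2],0],[[0,0,2],0],[[0,0,1.5],0],[[0,0,1],0],[[0,0,0.2],0],[[0,0,0],0],[[0,0,0],0]]}}

```text
clock: 54.1
eef_pos: [0.5854, -0.0525, 0.0798]
eef_rot: [3.14, 0.0, 1.571]
wrist_force: [-0.4, 0.1, 1.1]
finger_gap: 0.498
finger_force: 0.0
```

>>> {"name": "jog_arm", "arguments": {"moves": [[[0,0,0],0],[[0,0,0],0],[[0,0,0],0],[[0,0,0],0],[[0,0,0],0]], "fingers": 0}}

```text
clock: 54.6
eef_pos: [0.5856, -0.0524, 0.0798]
eef_rot: [3.14, -0.0, 1.571]
wrist_force: [-0.4, 0.3, 6.0]
finger_gap: 0.28
finger_force: 58.5
```

>>> {"name": "jog_arm", "arguments": {"moves": [[[0,0,-0.5],0],[[0,0,-0.5],0],[[0,0,-0.5],0],[[0,0,0],0],[[0,0,0],0]]}}

```text
clock: 55.1
eef_pos: [0.5846, -0.0523, 0.0937]
eef_rot: [-3.141, 0.0, 1.571]
wrist_force: [0.6, -0.2, -8.3]
finger_gap: 0.281
finger_force: 59.3
```

```bash
python3 - <<'E'
from h import *
s=get_state(); c=np.array([.5951,.1016]); p=s['eef_pos'][:2]-c; print(s['eef_pos'],np.degrees(np.arctan2(p[1],p[0]))%360,np.linalg.norm(p),s['wrist_force'],s['finger_gap'])
a=np.radians(266.24-6*np.arange(31)); q=100*.155*np.c_[np.sin(a),np.cos(a)]
for k in range(0,30,10): print([[round(float(v[0]),2),round(float(v[1]),2)] for v in np.diff(q,axis=0)[k:k+10]])
E
```

```text
[ 0.58462162 -0.05231035  0.09371455] 266.1052513607206 0.15426662284962317 [ 0.59369966 -0.15350983 -8.25209071] 0.2805799280805369
[[0.19, -1.61], [0.36, -1.58], [0.52, -1.54], [0.68, -1.47], [0.83, -1.39], [0.97, -1.3], [1.1, -1.19], [1.22, -1.07], [1.33, -0.94], [1.42, -0.79]]
[[1.49, -0.64], [1.55, -0.48], [1.59, -0.32], [1.62, -0.15], [1.62, 0.02], [1.61, 0.19], [1.58, 0.36], [1.54, 0.52], [1.47, 0.68], [1.39, 0.83]]
[[1.3, 0.97], [1.19, 1.1], [1.07, 1.22], [0.94, 1.33], [0.79, 1.42], [0.64, 1.49], [0.48, 1.55], [0.32, 1.59], [0.15, 1.62], [-0.02, 1.62]]
```

>>> {"name": "jog_arm", "arguments": {"moves": [[[0.19,-1.61,0],0],[[0.36,-1.58,0],0],[[0.52,-1.54,0],0],[[0.68,-1.47,0],0],[[0.83,-1.39,0],0],[[0.97,-1.3,0],0],[[1.1,-1.19,0],0],[[1.22,-1.07,0],0],[[1.33,-0.94,0],0],[[1.42,-0.79,0],0],[[0,0,0],0]]}}

```text
clock: 56.2
eef_pos: [0.4548, 0.0365, 0.0937]
eef_rot: [-3.14, -0.001, 1.574]
wrist_force: [-0.1, 0.5, -7.1]
finger_gap: 0.279
finger_force: 59.6
```

>>> {"name": "jog_arm", "arguments": {"moves": [[[1.49,-0.64,0],0],[[1.55,-0.48,0],0],[[1.59,-0.32,0],0],[[1.62,-0.15,0],0],[[1.62,0.02,0],0],[[1.61,0.19,0],0],[[1.58,0.36,0],0],[[1.54,0.52,0],0],[[1.47,0.68,0],0],[[1.39,0.83,0],0],[[0,0,0],0]]}}

```text
clock: 57.3
eef_pos: [0.4678, 0.1909, 0.0937]
eef_rot: [3.14, -0.001, 1.573]
wrist_force: [1.9, 0.5, -8.4]
finger_gap: 0.281
finger_force: 59.8
```

>>> {"name": "jog_arm", "arguments": {"moves": [[[1.3,0.97,0],0],[[1.19,1.1,0],0],[[1.07,1.22,0],0],[[0.94,1.33,0],0],[[0.79,1.42,0],0],[[0.64,1.49,0],0],[[0.48,1.55,0],0],[[0.32,1.59,0],0],[[0.15,1.62,0],0],[[-0.02,1.62,0],0],[[0,0,0],0],[[0,0,0],0]]}}

```text
clock: 58.5
eef_pos: [0.6046, 0.2569, 0.0933]
eef_rot: [-3.14, 0.0, 1.571]
wrist_force: [0.3, 0.8, -7.9]
finger_gap: 0.283
finger_force: 60.0
```

```bash
python3 - <<'E'
from h import *
s=get_state(); p=s['eef_pos'][:2]-[.5951,.1016]; print(s['eef_pos'],np.degrees(np.arctan2(p[1],p[0]))%360,np.linalg.norm(p),s['wrist_force'],s['finger_gap'])
E
```

```text
[0.60455469 0.25694809 0.09326939] 86.51719772631465 0.15563553421350163 [ 0.32325291  0.82571742 -7.89968369] 0.2826915962569659
```

>>> {"name": "jog_arm", "arguments": {"moves": [[[0,0.1,0],0],[[0,0,0],0],[[0,0,0.3],0],[[0,0,0.3],0],[[0,0,0.1],0],[[0,0,0],0]]}}

```text
clock: 59.1
eef_pos: [0.6061, 0.2569, 0.0866]
eef_rot: [-3.141, 0.0, 1.571]
wrist_force: [-0.5, -0.7, -6.5]
finger_gap: 0.28
finger_force: 60.2
```

>>> {"name": "jog_arm", "arguments": {"moves": [[[0,0,0.3],0],[[0,0,0.25],0],[[0,0,0],0],[[0,0,0],0]]}}

```text
clock: 59.5
eef_pos: [0.6065, 0.2569, 0.0813]
eef_rot: [3.141, 0.0, 1.571]
wrist_force: [-0.4, 0.7, -6.1]
finger_gap: 0.279
finger_force: 60.3
```

>>> {"name": "jog_arm", "arguments": {"moves": [[[0,0,0],0],[[0,0,0],0],[[0,0,0],0],[[0,0,0],0],[[0,0,-2],0],[[0,0,-4],0],[[0,0,-4],0],[[-2,0,-3],0],[[-2,0,-4],0],[[-2,0,0],0],[[0,0,0],0],[[0,0,0],0]], "fingers": 0.5}}

```text
clock: 60.7
eef_pos: [0.6059, 0.1971, 0.2509]
eef_rot: [-3.141, -0.0, 1.57]
wrist_force: [-0.8, 0.8, -0.5]
finger_gap: 0.502
finger_force: 0.0
```

```bash
python3 - <<'E'
from h import *
c=look('w9.png'); print(tray('t9.png')); snap('scene','s9.png')
a=cv2.imread('pics/w9.png'); a=cv2.resize(a[0:300,100:500],None,fx=1,fy=1)
b=cv2.imread('pics/s9.png')[130:380,150:450]; b=cv2.resize(b,(400,300))
cv2.imwrite('pics/c9.png',np.hstack([a,b]))
for n,l in [('top','closed_jar'),('top','tape'),('wrist','rubber_stamp'),('scene','rubber_stamp')]:
    print(n,l,[(np.round(r['at'],1),round(r['conf'],2)) for r in mark_of(n,l)[:1]])
E
```

```text
eef [0.6057 0.1978 0.2504]
carousel [307.7 234.6] 0.88 [ 0.5931  0.0981 -0.    ]
carousel [383.5 266.8] 0.24 [0.6925 0.0519 0.    ]
knob_top [319.2 116. ] 0.72 [0.6071 0.2538 0.108 ]
lid_0 [494.6 184. ] 0.69 [0.7855 0.1831 0.065 ]
(array([ 0.51388359, -0.3766796 ]), array([0.28590664, 0.27999592]), -13.52374267578125, [449.5, 244.4], array([ 0.49429163, -0.34266747]))
top closed_jar [(array([358.3, 290.9]), 0.61)]
top tape [(array([238.3, 294. ]), 0.57)]
wrist rubber_stamp [(array([344.7,  40.5]), 0.63)]
scene rubber_stamp [(array([240.5, 180. ]), 0.48)]
```

View pics/c9.png

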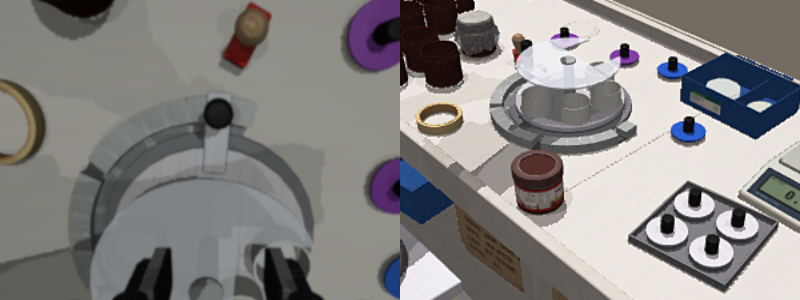

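The final pictures show four lids flat in the tray and all pots open. The plunger is back at its start position at (317,114), and the jar, tape and stamp are in place.

```bash
python3 -c "
from station import *
print(hand_in())"
```

```text
the job is handed in; nothing more can be done
None
```

All four lids stand knob up in the tray, the dial is back in its starting notch with the plunger down, the jar, tape and stamp look undisturbed, and the job was handed in at about 61 s.

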